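Set the length stop of a sawing board and butt the batten against it

ROBOT

A 7-joint arm with a two-finger parallel gripper is mounted at the origin on a cart in front of the work surface, level with it; the furniture and walls round the work are solid. World frame = base frame: x ahead of the robot, y to its left, z up, the work surface at z = 0. Lengths are in mm, angles in rad, forces in N, time in s.
With the tool pointing down it reaches from about 400 to 875 mm from the base axis. Payload 4.4 kg.
Tool frame: the origin (TCP) lies at the very end of the fingers, on their centre line; the grasp point (between the pads) lies 19 mm behind it (ctrl.grip_depth is the distance from the TCP to the grasp point, in mm); z points along the fingers, x is the direction in which the jaws open and shut, and the axes are right-handed (so a half turn about z gives the same grasp; the last joint's range is limited). The gripper opens to 85 mm and grips with 20 to 120 N. Pads are 22 mm wide; open, the fingers measure 114 mm over their backs; the gripper's body (76 mm by 85 mm) begins 54 mm behind the grasp point. The pads swing forward as they close: fully open they stand 13 mm farther back than shut.
Start: joints at [-1.256, 0.628, 0.038, 1.517, -0.027, 0.996, -0.02], TCP at [241.559, 603.463, 231.313] pointing down, gripper open.
Joint ranges: [-3.06, 3.06], [-0.37, 2.12], [-1.25, 1.32], [0.18, 2.47], [-1.1, 4.24], [0.23, 1.98], [-2.94, 2.94]. Speed limits (rad/s): [2.57, 2.57, 3.14, 3.14, 3.14, 3.14, 3.14].

INTERFACE

Orientations are given as [roll, pitch, yaw] about the fixed x, y, z axes, in that order (R = Rz(yaw) Ry(pitch) Rx(roll)).
In Python, from cell import ctrl gives the robot as it stands.
- The arm moves only by the shell command python3 -m creep 'ROWS'. ROWS is JSON, a list of rows, each an object with "hand": the opening, from 0 (shut) to 1 (fully open); "travel": the shift along the tool's x, y, z in cm, a list of three; "angular": the turn, a rotation vector about the tool's x, y, z in degrees, a list of three. In form: [{"hand": hand, "travel": [tx, ty, tz], "angular": [rx, ry, rz]}, ...]. A call has 1 to 20 rows; each row is the pose to reach, as a shift and turn from the pose measured when the call began, along the tool's axes at that moment; what a row does not reach only later rows make up. A row lasts 1/10 s, in which the tool goes at most 50 mm and 8.59 degrees, less where a joint would pass 70% of its speed; a pose out of reach is approached as far as the arm can. A call with a gripper value outside its range is refused whole. The fingers move at their own pace and stop on an object; the grip force is fixed at half the most. Time passes only in rows, so rows that repeat a pose let the fingers close. It gives the time, the measured TCP pose, the force and the opening at its end, in the units of the state.
- ctrl.read_state(): the state, without advancing time (a new reading comes with each control period).
- ctrl.get_image(name): name is "scene" or "top" or "wrist"; returns a dict with "frame" (420x560x3 uint8, red, green, blue), "fx", "fy", "cx", "cy" (pixels), "origin" and "orientation" of the camera in the world. Camera axes: x right, y down, z forward; pixel columns grow to the right and rows downward; lengths in mm; the calibration is good to about 2 mm. A picture is of the moment at which its call begins. There is no depth.
- ctrl.finish_job(): hands the job in, once; it reports no verdict.
Trained networks look in the newest picture that a camera, given by its name, has taken for a name from the list of things; names that differ only in an ending like _2 or _b are one class to them, and where a whole thing is asked for, a point or a joint stands for the part that bears it (a point fixed in the world has none). Each returns a list of dicts, best first, with "confidence" (0 to 1); they miss things now and then, are a little off and sometimes report something else, mostly with a low value. They report only what shows in the picture. A call takes as long as a camera call.
- ctrl.regions_of(camera, thing): "region" (420x560 bool, what is visible of it).
- ctrl.spot_point(camera, thing): "at" ([x, y, z] in mm, in world coordinates, good to about 4 mm: a listed point, or the origin of a listed thing).
The state is a dict: "clock": time; "qpos": joint angles; "qd": joint speeds; "tau": joint torques, N m; "eef_pos": TCP position; "tool_rot": TCP orientation; "force": force on the tool from outside, world axes, zero at the start; "torque": the same for the moment, N m; "width": finger opening in mm.
Only numpy, scipy, OpenCV 4.12 (cv2) and the standard library are available. Lean on these libraries where they do the work, as an engineer would, in place of code of your own. Each camera call takes 0.05 s, during which the arm holds its last target. There are 200 camera calls.

TASK

Set up the sawing board for a longer cut: press the locking button on top of the stop carriage, keep it down while you slide the carriage along its rail all the way to the end stop, and let the button spring up so that the carriage is locked there. Then push the batten back flush against the fence and along it until its right-hand end butts against the carriage's stop plate. Only press and push with the fingertips: never grip the carriage or the batten, never lift the batten, never force the carriage along while its button is up, and leave the other things on the bench where they are.

Things in the scene. Friction and masses are not known exactly. Their poses are not given: they have to be found in the camera images.
- sawing_board: Sawing board fixed to the bench: plywood base 140 x 440 mm, 18 mm thick. Origin on the bench top; x points away from the robot across the board, y to the left along the fence, z up. In this frame the base spans x -0.080 to 0.060, y -0.220 to 0.220, and the fence on it x 0.020 (front face) to 0.050, y -0.215 to 0.215, top at z 0.060.
- fence_mid (a point): Middle of the fence's front face, z 0.029; same axes as the board. A saw kerf 3 mm wide cuts the fence 55 mm to the left of it; right of the kerf the upper part of the fence is a slotted aluminium rail, along which the stop carriage slides and on which the end stop is clamped.
- carriage (a joint): Place of the stop carriage on the rail, m: grows as it slides right (board's -y) until the end stop catches it at 0.116. Aluminium saddle 44 mm across the rail (middle at board x 0.035), 60 mm along it, top at z 0.073. A blade under its button locks it between the rungs of a rack in the rail (6 mm apart, about 1 mm of play); with the button over 2.5 mm down it runs freely (0.6 N).
- lock_button (a joint): Travel of the locking button, m: 0 up (locked), 0.006 fully down. It springs up by itself, provided the blade meets a gap of the rack, as it does wherever the carriage was locked and with the carriage up to 2 mm from the end stop; 4 N start it down, 6 N hold it fully down.
- button_top (a point): Centre of the top of the locking button: black round cap, 26 mm across with fine ribs on top, in the middle of the carriage's top, 8 mm proud of it when up, 2 mm when fully down. The button rides with the carriage. z axis up.
- carriage_bumper (a point): Middle of the carriage's right-hand end face (z 0.067): the face that meets the end stop. Same axes as the board. The button's centre is 30 mm to the left of it.
- end_stop: End stop: dark steel collar clamped on the rail near its right-hand end, 42 mm across, 18 mm along the rail, with a short screw on top (highest point z = 0.079). Fixed. Origin on the rail's top at the collar's middle; same axes as the board.
- end_stop_face (a point): Middle of the end stop's left-hand face, which the carriage must meet. Same axes as the board.
- stop_face (a point): Point on the left-hand face of the stop plate, a dark steel plate 42 mm wide that hangs from the carriage's left end before the fence (board x -0.022 to 0.020, z 0.021 to 0.067), at the batten's mid height, 20 mm before the fence: where the batten's end butts. Same axes as the board.
- batten_mid (a point): Centre of the batten: a loose planed strip of pale wood, 200 mm long, 40 mm wide, 22 mm thick, about 0.1 kg, lying flat on the base before the fence and left of the stop plate, a little off the fence and slightly askew (top 40 mm above the bench). Its y axis runs along its length to the left, x across it to the fence, z up.
- batten_end (a point): Middle of the batten's right-hand end face; same axes as batten_mid.
- batten_back_right (a point): Right-hand end of the batten's rear (fence-side) face, half-way up.
- batten_back_left (a point): Left-hand end of the batten's rear (fence-side) face, half-way up.
- pencil: Bystander: red carpenter's pencil, 170 mm long, lying on the bench behind the sawing board.
- wood_chip: Bystander: small dark wooden offcut, 42 x 20 x 12 mm, lying on the front right part of the sawing board's base. Origin at its underside.
- tape_measure: Bystander: pocket tape measure, 62 x 81 x 33 mm, on the bench to the right.
- sanding_block: Bystander: cork sanding block, 66 x 110 x 29 mm, on the bench to the right.
- screwdriver: Bystander: black-handled screwdriver, 210 mm long, on the bench before the board, right of the vice.
- spanner: Bystander: steel spanner, 159 mm long, on the bench before the board, left of the vice.

How it is judged (in metres and radians):
On the way, in this order (a step that is already met when the one before it is completed fails the run):
1. the locking button is pressed down where the carriage stood (value of joint lock_button above 0.003 m and distance of stop_face from where it was at the start of the episode below 0.008 m), for 0.02 s.
2. the carriage is at the end stop with the button still down (y of carriage_bumper in the frame of end_stop_face between -0.0035 and 0.0035 m and value of joint lock_button above 0.002 m), for 0.02 s.
3. the button has sprung up with the carriage at the end stop (y of carriage_bumper in the frame of end_stop_face between -0.0035 and 0.0035 m and value of joint lock_button below 0.001 m), for 0.1 s.
At the end, for the whole second after the job is handed in: Button up (less than 1 mm down), carriage within 3.5 mm of the end stop, batten flat on the base and at rest with its right-hand end within 3 mm of the stop plate and both ends of its rear face within 3.5 mm of the fence (all of step 3 and y of batten_end in the frame of stop_face between -0.003 and 0.003 m and x of each of batten_back_right, batten_back_left in the frame of sawing_board above 0.0165 m and height (world z) of batten_mid between 0.026 and 0.032 m and angle between batten_mid's own z axis and vertical below 0.05 rad and linear speed of batten below 0.01 m/s); the robot touches nothing.
It fails at once if the carriage is forced along with its button up ((velocity of joint carriage above 0.01 m/s or velocity of joint carriage below -0.01 m/s) and value of joint lock_button below 0.0009 m and distance of stop_face from where it was at the start of the episode above 0.005 m and y of carriage_bumper in the frame of end_stop_face above 0.005 m).
It fails at once if the carriage or the batten is gripped between the fingers ((contact force between the fingers and carriage_c0 above 1.5 N and contact force between the fingers and carriage_c1 above 1.5 N) or (contact force between the fingers and carriage_c2 above 1.5 N and contact force between the fingers and carriage_c3 above 1.5 N) or (contact force between the fingers and batten_c0 above 1.5 N and contact force between the fingers and batten_c1 above 1.5 N)).
It fails at once if the batten is lifted or tipped (height (world z) of batten_mid above 0.037 m or angle between batten_mid's own z axis and vertical above 0.15 rad).
It fails at once if another thing on the bench is disturbed (moved over 15 mm) (distance of any of pencil, wood_chip, tape_measure, sanding_block, screwdriver, spanner from where it was at the start of the episode above 0.015 m).
It also fails if it takes over 58 s, if anything falls off the work surface, if the arm or the gripper's body presses on something with over 40 N, if the wrist force passes 120 N, or if a joint passes its speed limit or range.

## Working session

There is one attempt and no reset: what is moved stays moved. The work goes in short steps, Python scripts to look and compute and a shell command to move; the robot and the scene stay as the last step left them, time stands still between calls to the robot, and variables do not carry over. Pictures are saved under pics/ and viewed, about 8 in all and at most 12, crops included, and the job is handed in when it is done.

```bash
mkdir -p pics; cat > h.py <<'E'
from cell import ctrl
import numpy as np, cv2
from scipy.spatial.transform import Rotation as R
def save(cam,name):
    im=ctrl.get_image(cam); cv2.imwrite('pics/'+name,im['frame'][:,:,::-1]); return im
def spots(cam,names):
    for n in names:
        r=ctrl.spot_point(cam,n)
        print(cam,n,[(np.round(d['at'],1).tolist(),round(d['confidence'],2)) for d in r[:2]])
E
python3 - <<'E'
from h import *
s=ctrl.read_state();print({k:np.round(v,3).tolist() for k,v in s.items()})
for c in('scene','top'):
    im=save(c,c+'0.png');print(c,im['origin'],im['orientation'],im['fx'])
    spots(c,['sawing_board','fence_mid','button_top','carriage_bumper','end_stop','end_stop_face','stop_face','batten_mid','batten_end','batten_back_right','batten_back_left','wood_chip'])
a=cv2.imread('pics/scene0.png');b=cv2.imread('pics/top0.png')
E
```

```text
{'clock': 0.0, 'qpos': [-1.256, 0.629, 0.038, 1.518, -0.027, 0.996, -0.02], 'qd': [-0.001, 0.001, -0.0, -0.0, -0.002, -0.0, -0.001], 'tau': [0.0, -56.341, 1.226, -19.345, 0.011, 0.011, -0.0], 'eef_pos': [241.337, 602.862, 230.385], 'tool_rot': [3.142, 0.002, 1.19], 'force': [0.114, -0.189, 0.214], 'torque': [0.06, 0.009, -0.013], 'width': 85.172}
scene [-269.76835925 -665.7350569   568.00587929] [-2.05625299  0.01690736 -0.92708084] 391.97617297257085
scene sawing_board [([533.4, 1.4, 2.5], 0.79), ([561.6, -46.0, 75.0], 0.3)]
scene fence_mid [([552.9, 1.9, 27.6], 0.68)]
scene button_top [([563.9, -47.6, 75.6], 0.47)]
scene carriage_bumper [([551.0, -177.9, 57.5], 0.69), ([560.2, -77.5, 67.0], 0.65)]
scene end_stop [([551.6, -179.0, 58.7], 0.61), ([565.2, 242.4, 28.4], 0.57)]
scene end_stop_face [([547.3, -167.6, 69.2], 0.65), ([565.5, 242.1, 31.5], 0.23)]
scene stop_face [([531.2, -19.8, 30.9], 0.86)]
scene batten_mid [([540.3, 143.3, 29.7], 0.58)]
scene batten_end [([527.7, 49.4, 28.2], 0.82), ([449.7, -162.6, 18.3], 0.48)]
scene batten_back_right [([543.9, 44.3, 31.3], 0.94)]
scene
[... 213 characters left out ...]
 534.7687177090883
top sawing_board [([531.4, 6.2, 6.0], 0.75)]
top fence_mid [([551.6, 5.7, 30.9], 0.6)]
top button_top [([564.1, -44.9, 80.7], 0.61)]
top carriage_bumper [([562.7, -76.4, 66.0], 0.78)]
top end_stop [([550.6, -177.2, 58.5], 0.5)]
top end_stop_face [([345.1, 195.4, 1.6], 0.59), ([551.0, -163.1, 69.8], 0.57)]
top stop_face [([531.7, -12.5, 32.4], 0.79)]
top batten_mid [([538.3, 146.4, 28.4], 0.8), ([651.7, -422.8, 2.1], 0.16)]
top batten_end [([528.8, 45.2, 27.1], 0.55)]
top batten_back_right [([549.4, 44.6, 34.2], 0.68)]
top batten_back_left [([562.0, 244.6, 33.2], 0.72), ([528.3, -13.0, 30.8], 0.72)]
top wood_chip [([456.4, -160.2, 22.0], 0.63), ([339.5, 198.3, -0.4], 0.57)]
```

View pics/scene0.png

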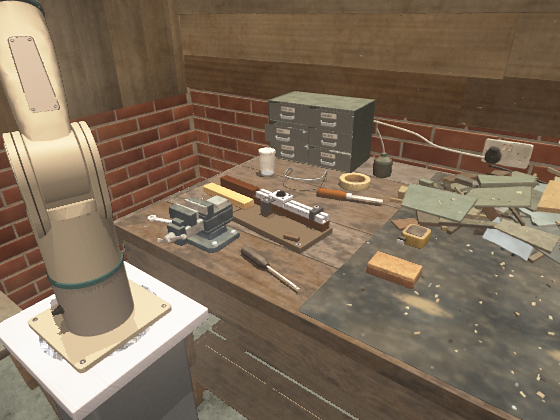

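View pics/top0.png

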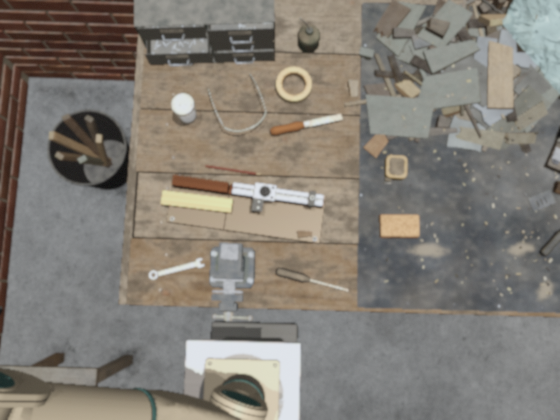

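The scene view shows the carriage with its black button at about (282,195), the end stop at (318,215), the batten at (228,195) and the chip at (292,238). In the top view they are at (264,191), (312,198) and (197,201). The network points agree with these and give a board yaw of about -0.1. I'll move above the button with the fingers shut and refine from there.

```bash
python3 -m creep '[{"hand":0,"travel":[-12,13.5,0],"angular":[0,0,-4]},{"hand":0,"travel":[-24,27,0],"angular":[0,0,-8]},{"hand":0,"travel":[-48,54,0],"angular":[0,0,-16]},{"hand":0,"travel":[-48,54,0],"angular":[0,0,-16]},{"hand":0,"travel":[-48,54,0],"angular":[0,0,-16]},{"hand":0,"travel":[-48,54,0],"angular":[0,0,-16]},{"hand":0,"travel":[-48,54,0],"angular":[0,0,-16]},{"hand":0,"travel":[-48,54,0],"angular":[0,0,-16]},{"hand":0,"travel":[-48,54,0],"angular":[0,0,-16]},{"hand":0,"travel":[-48,54,0],"angular":[0,0,-16]},{"hand":0,"travel":[-48,54,0],"angular":[0,0,-16]},{"hand":0,"travel":[-48,54,0],"angular":[0,0,-16]},{"hand":0,"travel":[-48,54,0],"angular":[0,0,-16]},{"hand":0,"travel":[-48,54,0],"angular":[0,0,-16]},{"hand":0,"travel":[-48,54,0],"angular":[0,0,-16]},{"hand":0,"travel":[-48,54,0],"angular":[0,0,-16]},{"hand":0,"travel":[-48,54,0],"angular":[0,0,-16]},{"hand":0,"travel":[-48,54,0],"angular":[0,0,-16]},{"hand":0,"travel":[-48,54,0],"angular":[0,0,-16]},{"hand":0,"travel":[-48,54,0],"angular":[0,0,-16]}]'
python3 - <<'E'
from h import *
s=ctrl.read_state();print(s['clock'],s['eef_pos'],s['tool_rot'],s['force'],s['qpos'])
im=save('wrist','w1.png');print(im['origin'],im['orientation'],im['fx'])
spots('wrist',['fence_mid','button_top','carriage_bumper','end_stop','end_stop_face','stop_face','batten_mid','batten_end','batten_back_right','batten_back_left','wood_chip'])
E
```

```text
clock: 3.3
eef_pos: [564.2, -41.6, 231.5]
tool_rot: [-3.142, -0.0, 1.471]
force: [-0.4, -0.6, 0.5]
width: 0.1
3.3 [564.23262892 -41.55479915 231.45265349] [-3.14151956e+00 -4.11429809e-04  1.47124600e+00] [-0.3760136  -0.55768223  0.46641081] [ 0.01475189  0.5059632   0.01417974  1.75750969 -0.00946939  0.87822756
  1.504448  ]
[491.23046153 -34.34329292 373.81800481] [2.84835372e+00 8.26611346e-04 1.47214049e+00] 376.7523826841255
wrist fence_mid [([556.2, -1.0, 29.3], 0.61), ([560.1, -73.8, 65.8], 0.53)]
wrist button_top []
wrist carriage_bumper [([558.0, -75.0, 66.6], 0.69), ([552.7, -3.1, 31.0], 0.57)]
wrist end_stop [([552.0, -178.4, 58.3], 0.63)]
wrist end_stop_face [([552.6, -169.7, 65.5], 0.93)]
wrist stop_face []
wrist batten_mid [([537.7, 144.5, 26.9], 0.67)]
wrist batten_end [([528.1, 43.2, 27.8], 0.84)]
wrist batten_back_right [([551.3, 45.2, 30.3], 0.8)]
wrist batten_back_left []
wrist wood_chip [([457.2, -161.1, 13.4], 0.89)]
```

View pics/w1.png

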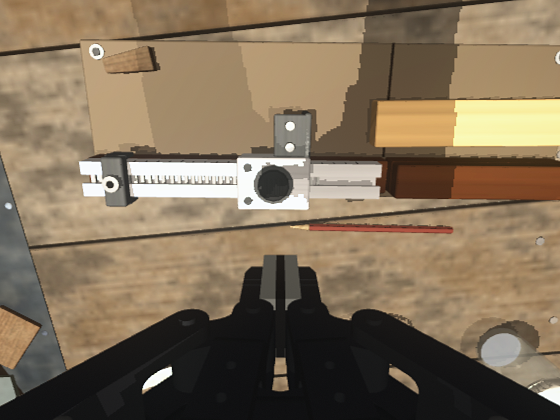

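The wrist view shows the button at (273,184), the stop plate at (295,130), the end stop at (115,183), the batten's right end at x≈375 (rows 98–146) and the rail spanning x 80–382. I'll turn those into positions.

```bash
cat >> h.py <<'E'
def px(im,u,v,z):
    d=R.from_euler('xyz',im['orientation']).apply([(u-im['cx'])/im['fx'],(v-im['cy'])/im['fy'],1]); o=np.array(im['origin'])
    return o+d*(z-o[2])/d[2]
E
python3 - <<'E'
from h import *
im=ctrl.get_image('wrist')
for n,u,v,z in [('button',273,184,81),('carr left front',309,158,73),('carr right front',238,158,73),('carr right back',238,208,73),('carr left back',309,209,73),('plate L front',312,112,67),('endstop Lfront',128,153,72),('endstop Lback',130,205,72),('batten RF',377,99,40),('batten RB',375,147,40),('fence front near kerf',390,164,60),('fence front far',558,161,60),('batten F far',558,100,40),('batten B far',558,148,40)]:
    print(n,px(im,u,v,z).round(1))
g=cv2.imread('pics/w1.png'); cv2.imwrite('pics/w1c.png',cv2.resize(g[85:225,60:560],(800,224),interpolation=cv2.INTER_CUBIC))
E
```

```text
button [561.6 -48.5  81. ]
carr left front [545.1 -17.8  73. ]
carr right front [539.4 -74.6  73. ]
carr right back [581.1 -80.2  73. ]
carr left back [587.9 -21.2  73. ]
plate L front [509.8 -12.2  67. ]
endstop Lfront [ 526.6 -162.1   72. ]
endstop Lback [ 569.7 -169.9   72. ]
batten RF [506.3  45.8  40. ]
batten RB [547.1  42.9  40. ]
fence front near kerf [559.3  50.4  60. ]
fence front far [570.9 190.7  60. ]
batten F far [522.6 199.3  40. ]
batten B far [564.2 203.8  40. ]
```

View pics/w1c.png

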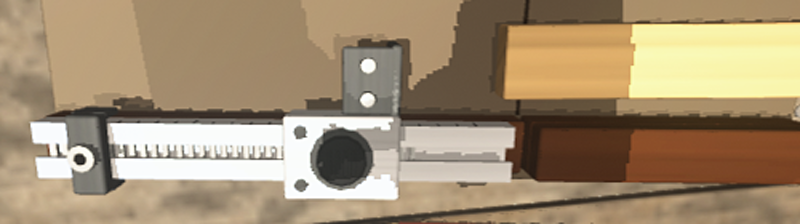

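```bash
python3 -m creep '[{"hand":0,"travel":[-0.65,-0.15,4],"angular":[0,0,0]},{"hand":0,"travel":[-0.65,-0.15,8],"angular":[0,0,0]},{"hand":0,"travel":[-0.65,-0.15,12],"angular":[0,0,0]},{"hand":0,"travel":[-0.65,-0.15,14],"angular":[0,0,0]},{"hand":0,"travel":[-0.65,-0.15,14.3],"angular":[0,0,0]},{"hand":0,"travel":[-0.65,-0.15,14.3],"angular":[0,0,0]}]'
python3 - <<'E'
from h import *
s=ctrl.read_state();print(s['clock'],s['eef_pos'],s['force'])
im=save('wrist','w2.png')
E
```

```text
clock: 4.55
eef_pos: [562.4, -49.2, 88.2]
tool_rot: [-3.141, 0.0, 1.469]
force: [-0.7, -0.0, 0.6]
width: 0.1
4.55 [562.39294795 -49.24992379  88.20110796] [-0.65933566 -0.04784672  0.56262888]
```

View pics/w2.png

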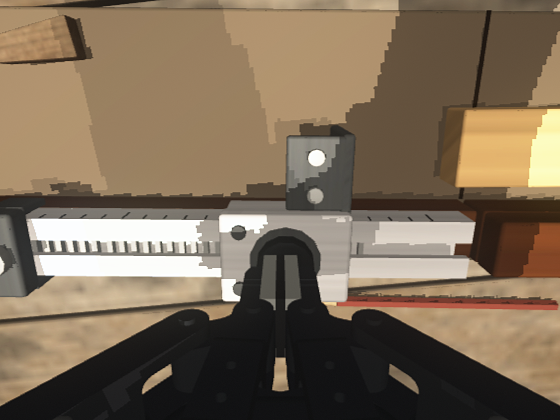

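The closed fingertips stand above the cap (cap at about (285,255), finger centre line at u≈281). The rail is turned about 0.016 rad from the tool's x. Pressing now.

```bash
python3 -m creep '[{"hand":0,"travel":[0.05,0,0.4],"angular":[0,0,0]},{"hand":0,"travel":[0.05,0,0.7],"angular":[0,0,0]},{"hand":0,"travel":[0.05,0,1.0],"angular":[0,0,0]},{"hand":0,"travel":[0.05,0,1.2],"angular":[0,0,0]},{"hand":0,"travel":[0.05,0,1.35],"angular":[0,0,0]},{"hand":0,"travel":[0.05,0,1.35],"angular":[0,0,0]}]'
```

```text
clock: 5.2
eef_pos: [563.9, -48.8, 76.0]
tool_rot: [3.139, -0.0, 1.469]
force: [0.5, 0.7, 5.1]
width: -0.2
```

```bash
python3 -m creep '[{"hand":0,"travel":[0,0,0.2],"angular":[0,0,0]},{"hand":0,"travel":[0,0,0.3],"angular":[0,0,0]},{"hand":0,"travel":[0,0,0.35],"angular":[0,0,0]}]'
```

```text
clock: 5.5
eef_pos: [564.1, -48.8, 74.7]
tool_rot: [3.138, -0.0, 1.469]
force: [-4.8, 1.5, 25.5]
width: -0.1
```

```bash
python3 -m creep '[{"hand":0,"travel":[-0.1,0,0.12],"angular":[0,0,0]},{"hand":0,"travel":[-0.4,0,0.12],"angular":[0,0,0]},{"hand":0,"travel":[-0.8,0,0.12],"angular":[0,0,0]},{"hand":0,"travel":[-1.2,-0.02,0.12],"angular":[0,0,0]},{"hand":0,"travel":[-1.6,-0.02,0.12],"angular":[0,0,0]},{"hand":0,"travel":[-2.0,-0.03,0.12],"angular":[0,0,0]}]'
python3 - <<'E'
from h import *
save('wrist','w3.png')
E
```

```text
clock: 6.1
eef_pos: [561.9, -68.6, 74.9]
tool_rot: [3.137, -0.001, 1.469]
force: [-3.7, 0.3, 14.8]
width: -0.1
```

View pics/w3.png

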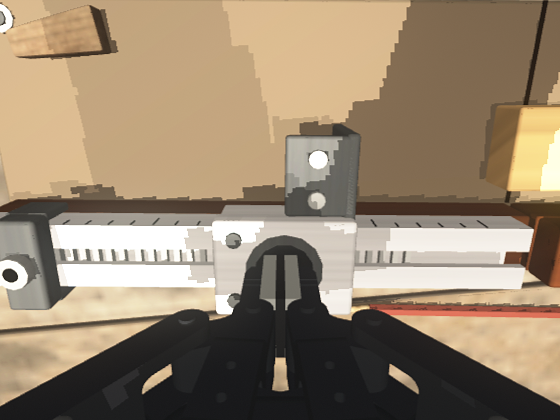

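The carriage rides with the finger (cap still at (284,258)), with about 68 mm left to the end stop. Continuing.

```bash
python3 -m creep '[{"hand":0,"travel":[-0.4,0,0.1],"angular":[0,0,0]},{"hand":0,"travel":[-0.8,-0.01,0.1],"angular":[0,0,0]},{"hand":0,"travel":[-1.2,-0.02,0.1],"angular":[0,0,0]},{"hand":0,"travel":[-1.6,-0.02,0.1],"angular":[0,0,0]},{"hand":0,"travel":[-2.0,-0.03,0.1],"angular":[0,0,0]},{"hand":0,"travel":[-2.4,-0.03,0.1],"angular":[0,0,0]},{"hand":0,"travel":[-2.8,-0.04,0.1],"angular":[0,0,0]},{"hand":0,"travel":[-3.2,-0.05,0.1],"angular":[0,0,0]},{"hand":0,"travel":[-3.6,-0.05,0.1],"angular":[0,0,0]},{"hand":0,"travel":[-4.0,-0.06,0.1],"angular":[0,0,0]},{"hand":0,"travel":[-4.4,-0.07,0.1],"angular":[0,0,0]},{"hand":0,"travel":[-4.8,-0.07,0.1],"angular":[0,0,0]},{"hand":0,"travel":[-5.2,-0.08,0.1],"angular":[0,0,0]},{"hand":0,"travel":[-5.6,-0.08,0.1],"angular":[0,0,0]}]'
```

```text
clock: 7.55
eef_pos: [555.5, -125.3, 75.0]
tool_rot: [3.136, 0.0, 1.468]
force: [-1.5, 1.3, 10.9]
width: 0.4
```

```bash
python3 -m creep '[{"hand":0,"travel":[-0.2,0,0.12],"angular":[0,0,0]},{"hand":0,"travel":[-0.4,0,0.12],"angular":[0,0,0]},{"hand":0,"travel":[-0.6,-0.01,0.12],"angular":[0,0,0]},{"hand":0,"travel":[-0.8,-0.01,0.12],"angular":[0,0,0]},{"hand":0,"travel":[-1.0,-0.02,0.12],"angular":[0,0,0]}]'; python3 - <<'E'
from h import *
save('wrist','w4.png')
E
```

```text
clock: 8.05
eef_pos: [554.4, -135.2, 74.9]
tool_rot: [3.136, -0.0, 1.468]
force: [-2.7, 1.1, 11.9]
width: -0.3
```

View pics/w4.png

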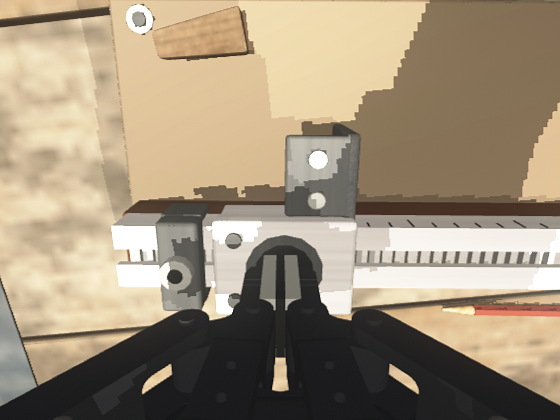

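About 9 px, roughly 4 mm, remains between the collar (right edge u≈205) and the carriage (u≈214).

```bash
python3 -m creep '[{"hand":0,"travel":[-0.15,0,0.12],"angular":[0,0,0]},{"hand":0,"travel":[-0.3,0,0.12],"angular":[0,0,0]},{"hand":0,"travel":[-0.45,0,0.12],"angular":[0,0,0]},{"hand":0,"travel":[-0.6,0,0.12],"angular":[0,0,0]},{"hand":0,"travel":[-0.6,0,0.12],"angular":[0,0,0]}]'
```

```text
clock: 8.6
eef_pos: [553.8, -141.0, 74.9]
tool_rot: [3.136, -0.001, 1.468]
force: [-1.9, 2.5, 13.5]
width: 0.2
```

```bash
python3 -m creep '[{"hand":0,"travel":[-0.15,0,0.12],"angular":[0,0,0]},{"hand":0,"travel":[-0.25,0,0.12],"angular":[0,0,0]},{"hand":0,"travel":[-0.25,0,0.12],"angular":[0,0,0]}]'; python3 - <<'E'
from h import *
save('wrist','w5.png')
E
```

```text
clock: 8.9
eef_pos: [553.8, -141.1, 74.9]
tool_rot: [3.136, -0.003, 1.469]
force: [-1.7, 5.2, 12.9]
width: 0.1
```

View pics/w5.png

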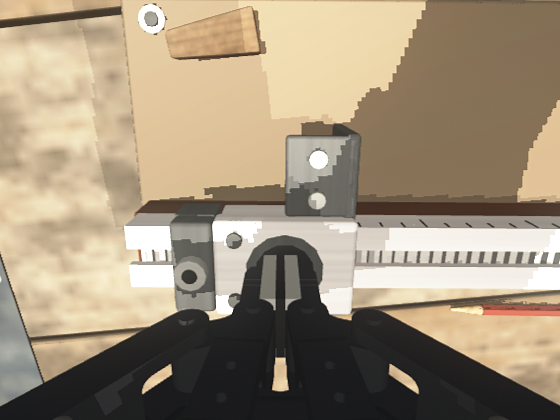

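The carriage now meets the collar with no gap left (u≈214), the finger has stalled and the lateral force is rising. Now I let the button up.

```bash
python3 -m creep '[{"hand":0,"travel":[-0.15,0,-0.1],"angular":[0,0,0]},{"hand":0,"travel":[-0.1,0,-0.3],"angular":[0,0,0]},{"hand":0,"travel":[-0.05,0,-0.6],"angular":[0,0,0]},{"hand":0,"travel":[0,0,-1.2],"angular":[0,0,0]},{"hand":0,"travel":[0,0,-5],"angular":[0,0,0]},{"hand":0,"travel":[0,0,-10],"angular":[0,0,0]},{"hand":0,"travel":[0,0,-14],"angular":[0,0,0]},{"hand":0,"travel":[0,0,-14],"angular":[0,0,0]},{"hand":0,"travel":[0,0,-14],"angular":[0,0,0]}]'; python3 - <<'E'
from h import *
im=save('wrist','w6.png')
s=ctrl.read_state();print(s['eef_pos'],s['tool_rot'])
spots('wrist',['button_top','carriage_bumper','end_stop_face','stop_face','batten_end'])
E
```

```text
clock: 9.85
eef_pos: [553.0, -142.0, 215.7]
tool_rot: [3.134, -0.002, 1.469]
force: [-0.3, 0.9, -0.8]
width: 0.2
[ 552.11525251 -141.62339004  214.42897802] [ 3.13697816e+00 -2.94079107e-03  1.46907546e+00]
wrist button_top [([550.1, -178.1, 58.8], 0.48), ([554.7, -1.3, 32.4], 0.3)]
wrist carriage_bumper [([552.3, -164.8, 63.8], 0.64)]
wrist end_stop_face [([551.2, -172.5, 63.8], 0.73)]
wrist stop_face []
wrist batten_end [([526.9, 44.6, 28.8], 0.87)]
```

View pics/w6.png

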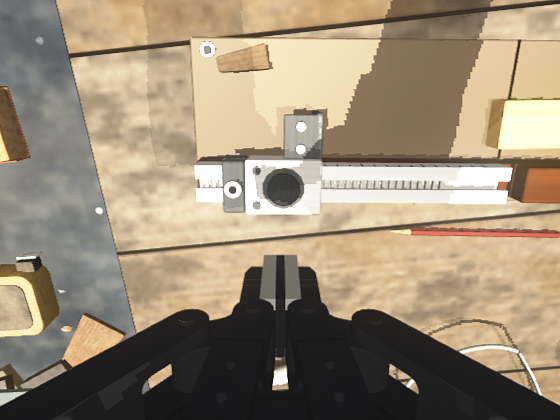

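The carriage butts on the collar (u≈245). The button's cap at (284,187) shows its raised rim and shadow again, so it is up. Next I go in front of the batten and align the tool with the board.

```bash
python3 -m creep '[{"hand":0,"travel":[3,-1,0],"angular":[0,0,0.7]},{"hand":0,"travel":[8,-3,0],"angular":[0,0,0.7]},{"hand":0,"travel":[13,-5,0],"angular":[0,0,0.7]},{"hand":0,"travel":[18,-6,0],"angular":[0,0,0.7]},{"hand":0,"travel":[23,-8,0],"angular":[0,0,0.7]},{"hand":0,"travel":[27,-9.2,0],"angular":[0,0,0.7]},{"hand":0,"travel":[29.4,-9.2,1],"angular":[0,0,0.7]},{"hand":0,"travel":[29.4,-9.2,4],"angular":[0,0,0.7]},{"hand":0,"travel":[29.4,-9.2,8],"angular":[0,0,0.7]},{"hand":0,"travel":[29.4,-9.2,12],"angular":[0,0,0.7]},{"hand":0,"travel":[29.4,-9.2,13],"angular":[0,0,0.7]},{"hand":0,"travel":[29.4,-9.2,13],"angular":[0,0,0.7]}]'; python3 - <<'E'
from h import *
im=save('wrist','w7.png');s=ctrl.read_state();print(s['eef_pos'],s['tool_rot'])
spots('wrist',['batten_mid','batten_back_left','batten_back_right','batten_end','fence_mid'])
E
```

```text
clock: 11.35
eef_pos: [489.6, 160.4, 82.8]
tool_rot: [-3.141, -0.001, 1.457]
force: [0.4, -0.2, -0.3]
width: -0.1
[490.90110972 160.77604999  84.27935177] [ 3.13911396e+00 -2.97438818e-03  1.45705730e+00]
wrist batten_mid [([527.5, 45.9, 30.7], 0.58)]
wrist batten_back_left [([565.5, 245.2, 27.7], 0.6)]
wrist batten_back_right [([552.5, 47.1, 30.2], 0.81)]
wrist batten_end []
wrist fence_mid []
```

View pics/w7.png

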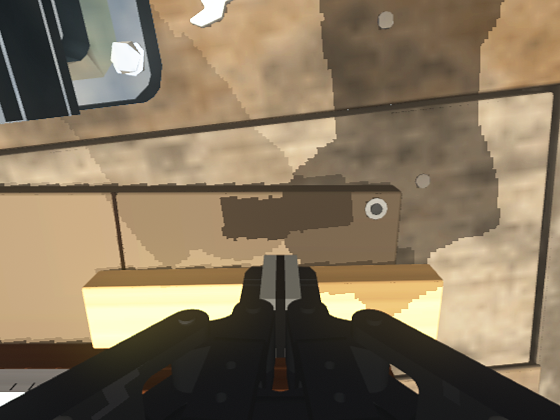

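The batten's front face shows at rows 268–285 with the finger in front of it, and the board edge is parallel to the image rows, so the tool is aligned. Descend and push to the fence.

```bash
python3 -m creep '[{"hand":0,"travel":[0,0,2],"angular":[0,0,0]},{"hand":0,"travel":[0,0,4],"angular":[0,0,0]},{"hand":0,"travel":[0,0,5.2],"angular":[0,0,0]},{"hand":0,"travel":[0,0,5.6],"angular":[0,0,0]},{"hand":0,"travel":[0,0,5.6],"angular":[0,0,0]},{"hand":0,"travel":[0,0.3,5.6],"angular":[0,0,0]},{"hand":0,"travel":[0,0.6,5.6],"angular":[0,0,0]},{"hand":0,"travel":[0,0.9,5.6],"angular":[0,0,0]},{"hand":0,"travel":[0,1.2,5.6],"angular":[0,0,0]},{"hand":0,"travel":[0,1.5,5.6],"angular":[0,0,0]},{"hand":0,"travel":[0,1.8,5.6],"angular":[0,0,0]},{"hand":0,"travel":[0,2.1,5.6],"angular":[0,0,0]},{"hand":0,"travel":[0,2.4,5.6],"angular":[0,0,0]}]'
```

```text
clock: 12.95
eef_pos: [516.1, 158.6, 29.9]
tool_rot: [3.136, -0.005, 1.457]
force: [-1.3, 0.6, 0.9]
width: -0.1
```

```bash
python3 -m creep '[{"hand":0,"travel":[0,0.2,0],"angular":[0,0,0]},{"hand":0,"travel":[0,0.4,0],"angular":[0,0,0]},{"hand":0,"travel":[0,0.6,0],"angular":[0,0,0]},{"hand":0,"travel":[0,0.8,0],"angular":[0,0,0]},{"hand":0,"travel":[0,0.8,0],"angular":[0,0,0]}]'
```

```text
clock: 13.45
eef_pos: [519.9, 157.6, 29.6]
tool_rot: [-3.139, -0.002, 1.458]
force: [-8.6, 0.3, 7.0]
width: 0.2
```

The finger stalled at x=519.9 with 8.6 N, which is where flush was predicted. Back off, rise, look, and pass to the left end.

```bash
python3 -m creep '[{"hand":0,"travel":[0,-0.8,0],"angular":[0,0,0]},{"hand":0,"travel":[0,-2,0],"angular":[0,0,0]},{"hand":0,"travel":[0,-2,-4],"angular":[0,0,0]},{"hand":0,"travel":[0,-2,-8],"angular":[0,0,0]},{"hand":0,"travel":[4,-1,-11],"angular":[0,0,0]},{"hand":0,"travel":[8,1,-11],"angular":[0,0,0]},{"hand":0,"travel":[12.3,3,-11],"angular":[0,0,0]},{"hand":0,"travel":[12.3,3,-11],"angular":[0,0,0]},{"hand":0,"travel":[12.3,3,-11],"angular":[0,0,0]}]'; python3 - <<'E'
from h import *
im=save('wrist','w8.png');s=ctrl.read_state();print(s['eef_pos'],s['tool_rot'])
spots('wrist',['batten_mid','batten_back_left','batten_back_right','batten_end','fence_mid'])
spots('top',['batten_mid','batten_back_left','batten_back_right','batten_end','fence_mid'])
E
```

```text
clock: 14.35
eef_pos: [563.2, 277.3, 139.2]
tool_rot: [-3.139, -0.002, 1.46]
force: [0.1, -0.7, -0.1]
width: -0.1
[562.94782439 275.53301514 139.17831712] [-3.13859043e+00 -9.81196993e-04  1.45838158e+00]
wrist batten_mid [([549.2, 138.9, 30.4], 0.58)]
wrist batten_back_left [([578.2, 242.0, 28.8], 0.72)]
wrist batten_back_right [([578.5, 239.5, 29.1], 0.34), ([638.2, 45.9, -0.8], 0.32)]
wrist batten_end []
wrist fence_mid []
top batten_mid [([538.3, 146.4, 28.4], 0.8), ([651.7, -422.8, 2.1], 0.16)]
top batten_back_left [([562.0, 244.6, 33.2], 0.72), ([528.3, -13.0, 30.8], 0.72)]
top batten_back_right [([549.4, 44.6, 34.2], 0.68)]
top batten_end [([528.8, 45.2, 27.1], 0.55)]
top fence_mid [([551.6, 5.7, 30.9], 0.6)]
```

View pics/w8.png

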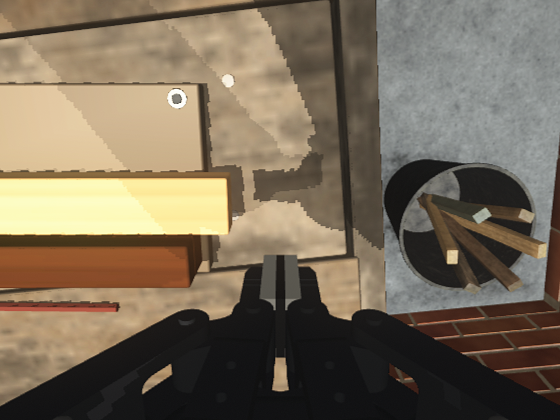

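The batten lies flush along the fence (rear edge at row 235, parallel to it). Its left end is at u≈230, rows 176–235.

```bash
python3 - <<'E'
from h import *
im=ctrl.get_image('wrist');s=ctrl.read_state()
p=px(im,229,205.5,40);a=px(im,229,235,40);print(p,a,px(im,0,235,40),px(im,0,177,40))
M=R.from_euler('xyz',s['tool_rot']); print(s['eef_pos'],M.inv().apply(p-s['eef_pos']))
E
```

```text
[560.10445031 241.8987031   40.        ] [581.08555146 238.70413665  40.        ] [563.36415811  82.26355255  40.        ] [523.85832392  95.45409268  40.        ]
[563.8013865  276.04322708 139.86491647] [-34.58890961   0.40146488  99.77957483]
```

```bash
python3 -m creep '[{"hand":0,"travel":[0,0,4],"angular":[0,0,0]},{"hand":0,"travel":[0,0,8],"angular":[0,0,0]},{"hand":0,"travel":[0,0,10.5],"angular":[0,0,0]},{"hand":0,"travel":[0,0,11.1],"angular":[0,0,0]},{"hand":0,"travel":[-0.8,0,11.1],"angular":[0,0,0]},{"hand":0,"travel":[-1.2,0,11.1],"angular":[0,0,0]},{"hand":0,"travel":[-1.6,0,11.1],"angular":[0,0,0]},{"hand":0,"travel":[-2.0,0,11.1],"angular":[0,0,0]},{"hand":0,"travel":[-2.5,0,11.1],"angular":[0,0,0]},{"hand":0,"travel":[-3.0,0,11.1],"angular":[0,0,0]},{"hand":0,"travel":[-3.5,0,11.1],"angular":[0,0,0]},{"hand":0,"travel":[-4.0,0,11.1],"angular":[0,0,0]}]'
```

```text
clock: 16.15
eef_pos: [560.2, 238.2, 29.9]
tool_rot: [3.141, -0.006, 1.459]
force: [0.9, 4.2, 5.8]
width: -0.2
```

```bash
python3 -m creep '[{"hand":0,"travel":[-0.5,0,0],"angular":[0,0,0]},{"hand":0,"travel":[-1.0,0,0],"angular":[0,0,0]},{"hand":0,"travel":[-1.5,0,0],"angular":[0,0,0]},{"hand":0,"travel":[-2.0,0,0],"angular":[0,0,0]},{"hand":0,"travel":[-2.5,0,0],"angular":[0,0,0]},{"hand":0,"travel":[-3.0,0,0],"angular":[0,0,0]},{"hand":0,"travel":[-3.5,0,0],"angular":[0,0,0]},{"hand":0,"travel":[-4.0,0,0],"angular":[0,0,0]},{"hand":0,"travel":[-4.5,0,0],"angular":[0,0,0]},{"hand":0,"travel":[-5.0,0,0],"angular":[0,0,0]},{"hand":0,"travel":[-5.5,0,0],"angular":[0,0,0]},{"hand":0,"travel":[-6.0,0,0],"angular":[0,0,0]}]'; python3 - <<'E'
from h import *
im=save('wrist','w9.png')
for n in('scene','top','wrist'):
    if n!='wrist': save(n,n+'9.png')
    spots(n,['stop_face','batten_end','batten_mid','batten_back_left','batten_back_right','carriage_bumper'])
E
```

```text
clock: 17.35
eef_pos: [553.7, 179.0, 29.9]
tool_rot: [3.141, -0.007, 1.459]
force: [0.7, 3.8, 5.8]
width: -0.1
scene stop_face [([520.9, -107.3, 33.4], 0.92)]
scene batten_end [([530.5, -33.1, 29.0], 0.58)]
scene batten_mid [([543.8, 67.4, 31.9], 0.86)]
scene batten_back_left [([571.3, 160.0, 28.1], 0.89), ([553.3, 2.4, 26.2], 0.34)]
scene batten_back_right [([548.6, -36.0, 24.9], 0.75), ([324.4, -185.4, 4.0], 0.64)]
scene carriage_bumper [([484.5, -435.2, 2.3], 0.61), ([552.5, -168.6, 64.6], 0.6)]
top stop_face [([521.7, -107.2, 30.6], 0.69), ([653.0, -419.6, 1.3], 0.49)]
top batten_end [([528.6, -34.0, 28.8], 0.71), ([532.0, 5.1, 1.3], 0.57)]
top batten_mid [([542.0, 66.7, 27.4], 0.78)]
top batten_back_left [([570.4, 165.7, 31.0], 0.83)]
top batten_back_right [([551.2, -34.2, 33.0], 0.76)]
top carriage_bumper [([547.9, -171.8, 64.5], 0.88)]
wrist stop_face []
wrist batten_end []
wrist batten_mid [([540.1, 62.3, 29.4], 0.73)]
wrist batten_back_left []
wrist batten_back_right []
wrist carriage_bumper []
```

The batten slides along the fence, with about 74 mm to go.

```bash
python3 -m creep '[{"hand":0,"travel":[-0.5,0,0],"angular":[0,0,0]},{"hand":0,"travel":[-1.0,0,0],"angular":[0,0,0]},{"hand":0,"travel":[-1.5,0,0],"angular":[0,0,0]},{"hand":0,"travel":[-2.0,0,0],"angular":[0,0,0]},{"hand":0,"travel":[-2.5,0,0],"angular":[0,0,0]},{"hand":0,"travel":[-3.0,0,0],"angular":[0,0,0]},{"hand":0,"travel":[-3.5,0,0],"angular":[0,0,0]},{"hand":0,"travel":[-4.0,0,0],"angular":[0,0,0]},{"hand":0,"travel":[-4.5,0,0],"angular":[0,0,0]},{"hand":0,"travel":[-5.0,0,0],"angular":[0,0,0]},{"hand":0,"travel":[-5.5,0,0],"angular":[0,0,0]},{"hand":0,"travel":[-6.0,0,0],"angular":[0,0,0]},{"hand":0,"travel":[-6.4,0,0],"angular":[0,0,0]}]'
python3 -m creep '[{"hand":0,"travel":[-0.2,0,0],"angular":[0,0,0]},{"hand":0,"travel":[-0.4,0,0],"angular":[0,0,0]},{"hand":0,"travel":[-0.6,0,0],"angular":[0,0,0]},{"hand":0,"travel":[-0.8,0,0],"angular":[0,0,0]}]'
```

```text
clock: 19.7
eef_pos: [546.3, 114.4, 29.2]
tool_rot: [3.141, -0.006, 1.458]
force: [1.1, 3.1, 4.9]
width: 0.2
clock: 20.1
eef_pos: [545.4, 106.6, 29.2]
tool_rot: [3.141, -0.006, 1.459]
force: [0.4, 2.8, 4.9]
width: -0.1
```

```bash
python3 -m creep '[{"hand":0,"travel":[-0.15,0,0],"angular":[0,0,0]},{"hand":0,"travel":[-0.3,0,0],"angular":[0,0,0]},{"hand":0,"travel":[-0.45,0,0],"angular":[0,0,0]}]'
python3 -m creep '[{"hand":0,"travel":[-0.15,0,0],"angular":[0,0,0]},{"hand":0,"travel":[-0.3,0,0],"angular":[0,0,0]},{"hand":0,"travel":[-0.4,0,0],"angular":[0,0,0]}]'
```

```text
clock: 20.4
eef_pos: [545.4, 105.7, 29.3]
tool_rot: [3.14, -0.01, 1.461]
force: [0.2, 11.1, 2.5]
width: 0.2
clock: 20.7
eef_pos: [545.4, 105.7, 29.4]
tool_rot: [3.139, -0.015, 1.464]
force: [0.2, 11.9, 2.9]
width: -0.3
```

It stalled with 12 N: the batten is butted against the plate. Back off and check.

```bash
python3 -m creep '[{"hand":0,"travel":[0.8,0,0],"angular":[0,0,0]},{"hand":0,"travel":[2,0,0],"angular":[0,0,0]},{"hand":0,"travel":[3,0,-4],"angular":[0,0,0]},{"hand":0,"travel":[2,0,-9],"angular":[0,0,0]},{"hand":0,"travel":[-2,-2,-14],"angular":[0,0,0]},{"hand":0,"travel":[-7,-4,-16],"angular":[0,0,0]},{"hand":0,"travel":[-12,-4,-16],"angular":[0,0,0]},{"hand":0,"travel":[-12,-4,-16],"angular":[0,0,0]},{"hand":0,"travel":[-12,-4,-16],"angular":[0,0,0]}]'; python3 - <<'E'
from h import *
im=save('wrist','w10.png');save('top','t10.png');save('scene','s10.png')
for n in('scene','top','wrist'):
    spots(n,['stop_face','batten_end','batten_back_left','batten_back_right','carriage_bumper','end_stop_face','fence_mid','button_top','wood_chip'])
E
```

```text
clock: 21.6
eef_pos: [490.7, -16.3, 187.7]
tool_rot: [3.14, -0.012, 1.456]
force: [0.7, 0.5, -0.1]
width: -0.2
scene stop_face [([523.9, -106.2, 29.8], 0.98), ([553.2, -180.3, 60.7], 0.7)]
scene batten_end [([520.7, -105.1, 28.6], 0.94)]
scene batten_back_left [([565.4, 90.1, 29.5], 0.73), ([552.9, -171.0, 66.6], 0.51)]
scene batten_back_right [([537.4, -107.6, 29.9], 0.69)]
scene carriage_bumper [([552.6, -172.7, 66.3], 0.94)]
scene end_stop_face [([549.0, -167.6, 68.3], 0.52)]
scene fence_mid [([556.3, 4.1, 28.6], 0.88)]
scene button_top [([551.0, -134.2, 78.2], 0.62)]
scene wood_chip [([454.7, -166.1, 19.2], 0.69), ([520.9, -110.8, 29.8], 0.64)]
top stop_face [([522.3, -104.7, 32.0], 0.77)]
top batten_end [([521.8, -104.4, 26.0], 0.67)]
top batten_back_left [([561.6, 90.0, 31.5], 0.55)]
top batten_back_right [([543.5, -107.8, 33.0], 0.73)]
top carriage_bumper [([547.2, -173.6, 63.9], 0.82)]
top end_stop_face [([546.8, -170.1, 67.3], 0.61), ([551.6, -168.3, 70.3], 0.51)]
top fence_mid [([517.7, -106.8, 32.2], 0.39)]
top button_top []
top wood_chip [([456.1, -157.9, 18.5], 0.64), ([523.1, -104.7, 27.2], 0.48)]
wrist stop_face [([524.5, -108.1, 29.9], 0.71)]
wrist batten_end [([517.1, -105.1, 28.4], 0.76)]
wrist batten_back_left [([562.4, 91.9, 30.6], 0.61), ([553.7, -139.5, 80.7], 0.17)]
wrist batten_back_right [([545.7, -103.8, 30.5], 0.87)]
wrist carriage_bumper [([546.2, -168.3, 64.7], 0.97)]
wrist end_stop_face [([551.4, -172.2, 64.1], 0.9)]
wrist fence_mid [([555.5, -2.7, 30.5], 0.75)]
wrist button_top [([552.0, -141.2, 79.9], 0.89), ([455.7, -157.3, 18.8], 0.18)]
wrist wood_chip [([458.1, -162.6, 16.8], 0.69)]
```

View pics/w10.png

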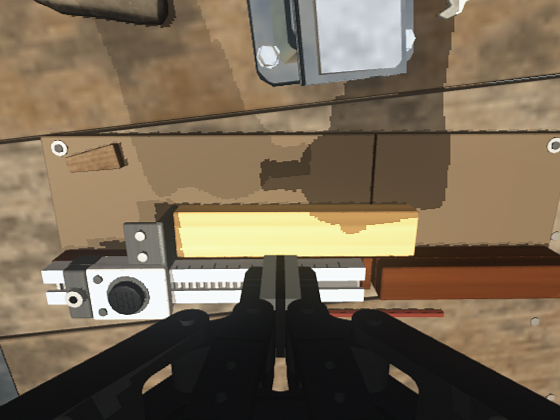

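The batten butts on the plate at u≈175, parallel to the fence, with its rear edge at row ≈257. Carriage and collar touch at u≈90, and the button stands proud. I'll measure the rear gap by pixels.

```bash
python3 - <<'E'
from h import *
im=ctrl.get_image('wrist');s=ctrl.read_state()
M=R.from_euler('xyz',[np.pi,0,1.457])
for n,u,v,z in [('backR',180,257,40),('backL',415,255,40),('frontR',178,211,40),('frontL',415,211,40),('vice',330,85,30),('base front R',60,137,18),('base front L',545,133,18)]:
    p=px(im,u,v,z);print(n,p.round(1),M.inv().apply(p).round(1))
f=im['frame'].astype(int)
for u in(200,240,320,350,395,410): print(u,[tuple(f[v,u]) for v in range(252,268,2)])
g=cv2.cvtColor(im['frame'],cv2.COLOR_RGB2HSV)
for u in range(190,412,30):
    m=(g[:,u,2]>90)&(g[:,u,1]>60); c=np.where(m[205:275])[0]+205; print(u,c.min(),[v for v in range(235,270) if abs(f[v,u].sum()-f[v-1,u].sum())>90])
print(s['eef_pos'])
E
```

```text
backR [543.  -99.2  40. ] [-36.9 550.8 -40. ]
backL [563.4  97.1  40. ] [160.5 548.7 -40. ]
frontR [503.  -93.4  40. ] [-35.7 510.4 -40. ]
frontL [524.2  97.2  40. ] [156.1 509.8 -40. ]
vice [419.5  36.4  30. ] [ 83.8 412.7 -30. ]
base front R [ 436.5 -183.4   18. ] [-132.7  454.5  -18. ]
base front L [476.1 212.3  18. ] [265.  448.9 -18. ]
200 [(np.int64(248), np.int64(243), np.int64(173)), (np.int64(255), np.int64(252), np.int64(179)), (np.int64(77), np.int64(58), np.int64(40)), (np.int64(109), np.int64(104), np.int64(94)), (np.int64(114), np.int64(109), np.int64(100)), (np.int64(110), np.int64(106), np.int64(96)), (np.int64(109), np.int64(103), np.int64(95)), (np.int64(104), np.int64(99), np.int64(90))]
240 [(np.int64(248), np.int64(244), np.int64(172)), (np.int64(255), np.int64(251), np.int64(174)), (np.int64(66), np.int64(50), np.int64(32)), (np.int64(107), np.int64(102), np.int64(91)), (np.int64(112), np.int64(107), np.int64(96)), (np.int64(107), np.int64(102), np.int64(91)), (np.int64(107), np.int64(101), np.int64(91)), (np.int64(100), np.int64(95), np.int64(84))]
320 [(np.int
[... 1005 characters left out ...]
p.int64(51), np.int64(36), np.int64(23)), (np.int64(67), np.int64(42), np.int64(26))]
410 [(np.int64(51), np.int64(35), np.int64(21)), (np.int64(51), np.int64(34), np.int64(20)), (np.int64(48), np.int64(33), np.int64(20)), (np.int64(55), np.int64(36), np.int64(21)), (np.int64(50), np.int64(34), np.int64(21)), (np.int64(47), np.int64(33), np.int64(21)), (np.int64(48), np.int64(31), np.int64(20)), (np.int64(67), np.int64(41), np.int64(24))]
190 205 [255, 256, 258, 267, 268]
220 205 [255, 256, 258, 267, 268]
250 205 [255, 256, 258, 268]
280 205 [255, 256]
310 205 [255, 256, 258, 267, 268]
340 205 [255, 256, 258, 267]
370 205 [255, 256]
400 205 [255, 256]
[492.10134566 -11.55998296 187.47038513]
```

The rear edge is parallel to the fence to within a pixel, but the gap itself is only known to about 2.5 mm, so I add one gentle seating push at the middle.

```bash
python3 -m creep '[{"hand":0,"travel":[0.5,-1.2,1],"angular":[0,0,0]},{"hand":0,"travel":[0.5,-1.2,5],"angular":[0,0,0]},{"hand":0,"travel":[0.5,-1.2,10],"angular":[0,0,0]},{"hand":0,"travel":[0.5,-1.2,14],"angular":[0,0,0]},{"hand":0,"travel":[0.5,-1.2,15.6],"angular":[0,0,0]},{"hand":0,"travel":[0.5,-1.2,15.6],"angular":[0,0,0]},{"hand":0,"travel":[0.5,-1.2,15.6],"angular":[0,0,0]},{"hand":0,"travel":[0.5,-0.8,15.6],"angular":[0,0,0]},{"hand":0,"travel":[0.5,-0.4,15.6],"angular":[0,0,0]},{"hand":0,"travel":[0.5,0,15.6],"angular":[0,0,0]},{"hand":0,"travel":[0.5,0.3,15.6],"angular":[0,0,0]},{"hand":0,"travel":[0.5,0.6,15.6],"angular":[0,0,0]},{"hand":0,"travel":[0.5,0.8,15.6],"angular":[0,0,0]}]'
```

```text
clock: 24.45
eef_pos: [501.6, -5.3, 31.7]
tool_rot: [3.139, -0.015, 1.464]
force: [-1.6, -0.8, 0.9]
width: 0.3
```

```bash
python3 -m creep '[{"hand":0,"travel":[0,0.2,0],"angular":[0,0,0]},{"hand":0,"travel":[0,0.4,0],"angular":[0,0,0]},{"hand":0,"travel":[0,0.4,0],"angular":[0,0,0]}]'
```

```text
clock: 24.75
eef_pos: [501.9, -5.5, 31.3]
tool_rot: [-3.137, -0.014, 1.464]
force: [-7.1, 1.0, 4.8]
width: -0.0
```

It stalled at x=501.9 with 7 N, in line with the first flush contact (slope 0.110, matching the board's yaw). Retreat and do a final check.

```bash
python3 -m creep '[{"hand":0,"travel":[0,-0.8,0],"angular":[0,0,0]},{"hand":0,"travel":[0,-2,0],"angular":[0,0,0]},{"hand":0,"travel":[0,-2,-4],"angular":[0,0,0]},{"hand":0,"travel":[0,-2,-9],"angular":[0,0,0]},{"hand":0,"travel":[-2,-1,-14],"angular":[0,0,0]},{"hand":0,"travel":[-2,-1,-15.6],"angular":[0,0,0]},{"hand":0,"travel":[-2,-1,-15.6],"angular":[0,0,0]}]'; python3 - <<'E'
from h import *
im=save('wrist','w11.png');s=ctrl.read_state();print(s['eef_pos'],s['force'])
spots('wrist',['stop_face','batten_end','batten_back_left','batten_back_right','carriage_bumper','end_stop_face','button_top'])
f=cv2.cvtColor(im['frame'],cv2.COLOR_RGB2GRAY).astype(int)
M=R.from_euler('xyz',[np.pi,0,1.457])
r=ctrl.regions_of('wrist','batten_mid')
if r:
    ys,xs=np.where(r[0]['region']);print(r[0]['confidence'],xs.min(),xs.max(),ys.min(),ys.max())
    mid=int((ys.min()+ys.max())/2)
    print([f[mid,u] for u in range(xs.min()-16,xs.min()+10)])
for u in(230,260,340,400,430): print(u,[v for v in range(200,280) if abs(f[v,u]-f[v-1,u])>35])
E
```

```text
clock: 25.45
eef_pos: [492.9, -27.5, 190.2]
tool_rot: [3.138, -0.014, 1.462]
force: [0.4, 0.6, -0.6]
width: 0.2
[491.24292215 -26.88845471 188.24073802] [ 0.41732034  0.24042805 -0.53483062]
wrist stop_face [([523.8, -106.1, 29.8], 0.85)]
wrist batten_end [([519.9, -103.6, 29.8], 0.64)]
wrist batten_back_left [([563.6, 95.0, 29.5], 0.69)]
wrist batten_back_right [([548.1, -103.8, 31.2], 0.77)]
wrist carriage_bumper [([550.4, -170.1, 62.6], 0.6)]
wrist end_stop_face [([550.9, -172.0, 67.8], 0.97), ([638.7, 50.9, 1.3], 0.33)]
wrist button_top [([552.5, -141.8, 78.9], 0.87)]
0.84 186 429 199 251
[np.int64(123), np.int64(121), np.int64(142), np.int64(156), np.int64(144), np.int64(153), np.int64(136), np.int64(92), np.int64(61), np.int64(43), np.int64(45), np.int64(47), np.int64(47), np.int64(47), np.int64(48), np.int64(46), np.int64(41), np.int64(95), np.int64(160), np.int64(180), np.int64(178), np.int64(173), np.int64(229), np.int64(243), np.int64(241), np.int64(240)]
230 [200, 207, 208, 252, 263]
260 [207, 251, 252, 263, 266, 267]
340 [207, 227, 251, 252, 253, 262, 263, 275, 276]
400 [207, 218, 251, 252]
430 [208, 241]
```

```bash
python3 - <<'E'
from h import *
im=ctrl.get_image('wrist');M=R.from_euler('xyz',[np.pi,0,1.457])
for u,z in[(176.5,67),(187,40)]: print(M.inv().apply(px(im,u,225,z)).round(1))
s=ctrl.read_state();print(s['clock'],s['qd'].round(3))
print(ctrl.finish_job())
E
```

```text
[-44.9 510.3 -67. ]
[-43.8 519.9 -40. ]
25.95 [ 0.003 -0.007  0.    -0.002 -0.     0.001  0.001]
the job is handed in; nothing more can be done
None
```

I did every step of the task and handed the job in at about 26 s; the hand-in gives no verdict.

**Carriage:** I pressed the button with closed fingertips and kept it down with about 11–15 N. The carriage slid with the finger until it stalled on the end stop. I then lifted straight up.

**Batten:** I pushed it flush to the fence from the front and slid it along from its left end. It stalled against the stop plate at about 12 N. A last push at the middle of the front (7 N) stalled where a flush batten should be.

**Last checks:**
- **Batten end:** it is about 1 mm from the stop plate by pixel measurement. The network points put it about 2.5 mm away, which is within their error.
- **Rear face:** it is parallel to the fence to within about one pixel, roughly 1 mm. An earlier pixel estimate left up to 2.5 mm of gap, which is why I added the last push. I did not re-measure the gap itself afterwards.
- **Carriage and button:** no gap showed at the end stop. The button looked up in the pictures, and the networks put its top at z ≈ 79–80 mm, against 81 mm for fully up.
- **Wood chip:** it is where it was to within detection error, and nothing else was touched as far as I could see. I did not check the other bystanders one by one.
- **Robot:** it stands clear with no contact force.

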